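# Set the dummy load's vent door wide open on its stay

## Robot

A 6-joint arm with a two-finger parallel gripper is mounted at the origin on the work surface. World frame = base frame: x ahead of the robot, y to its left, z up, the work surface at z = 0. Lengths are in m, angles in rad, forces in N, time in s.
With the tool pointing down it reaches from about 0.25 to 0.725 m from the base axis. Payload 4 kg.
Tool frame: the origin (TCP) lies between the finger pads; the fingertips stand 11 mm ahead of it and the grasp point (between the pads) lies 8 mm behind it (tcp_to_tips is the z of the fingertips in the tool frame, in m); z points along the fingers, y is the direction in which the jaws open and shut (so a half turn about z gives the same grasp; the last joint's range is limited). The gripper opens to 85 mm and grips with 20 to 120 N. Pads are 22 mm wide; open, the fingers measure 114 mm over their backs; the gripper's body (76 mm by 85 mm) begins 54 mm behind the grasp point. The pads swing forward as they close: fully open they stand 13 mm farther back than shut.
Start: joints at [1.244, 0.241, 0.005, 1.335, 0, 1.571], TCP at [0.161, 0.474, 0.242] pointing down, gripper open.
Joint ranges: [-2.72, 2.72], [-1.05, 1.87], [-1.09, 1.28], [-1.99, 2.15], [-1.42, 1.44], [-3.14, 3.14]. Speed limits (rad/s): [2.79, 2.79, 3.14, 3.14, 3.14, 3.14].

## Interface

Orientations are given as a unit quaternion [x, y, z, w].
In Python, from workcell import * gives the robot as it stands.
- The arm moves only by the tool move_arm, never from a script. Its argument "moves" is a list that holds one entry, the list of rows, each a list of 7 numbers: the shift along the world's x, y, z in units of 500 mm (1.0 is 500 mm), then the turn, a rotation vector about the world's x, y, z in units of 30 degrees (1.0 is 30 degrees), then the closure, from -1 (fully open) to 1 (shut), so that 0 is half open. A call has 1 to 8 rows; each row shifts and turns the pose as measured when the row begins; what a row does not reach is not made up. A row lasts 1/12 s, in which the tool goes at most 41.7 mm and 7.16 degrees, less where a joint would pass 70% of its speed; a pose out of reach is approached as far as the arm can. A call with a number of a shift or a turn outside -1 to 1 is refused whole. A call with a gripper value outside its range is refused whole. The fingers move at their own pace and stop on an object; the grip force is fixed at half the most. Time passes only in rows, so rows that do not move let the fingers close. It gives the time, the measured TCP pose, the force and the opening at its end, in the units of the state.
- get_obs(): the state, without advancing time (a new reading comes with each control period).
- camera(name): name is "scene" or "side" or "wrist"; returns a dict with "pixels" (480x640x3 uint8, red, green, blue), "range_z" (480x640 float32, m along the optical axis (not along the pixel's ray), 0 where there is no reading), "fx", "fy", "cx", "cy" (pixels), "extrinsics" (4x4, takes a point from camera to world coordinates). Camera axes: x right, y down, z forward; pixel columns grow to the right and rows downward; lengths in m; the calibration is good to about 2 mm. A picture is of the moment at which its call begins.
- job_done(): hands the job in, once; it reports no verdict.
The state is a dict: "clock": time; "joint_pos": joint angles; "joint_vel": joint speeds; "tau": joint torques, N m; "eef_pos": TCP position; "tool_rot": TCP orientation; "ft_force": force on the tool from outside, world axes, zero at the start; "ft_torque": the same for the moment, N m; "grip_width": finger opening in m.
Only numpy, scipy, OpenCV 4.12 (cv2) and the standard library are available. Lean on these libraries where they do the work, as an engineer would, in place of code of your own. Each camera call takes 0.05 s, during which the arm holds its last target.

## Task

The dummy load is about to take full power, so its vent door must stand at its widest setting. Lift the door's stay bar off its pin, swing the door further open with it, and drop the bar's last hole, the one nearest the black knob, over the same pin so that the bar lies flat on the pin's shoulder; then let go. Leave the things lying around it where they are.

Things in the scene. Friction and masses are not known exactly. Their poses are not given: they have to be found in the camera images.
- load: The dummy load: a dark steel case with finned sides, 210 mm deep (x) by 240 mm wide (y, 264 over the fins) by 100 mm high, fixed to the bench. Origin at the centre of its underside; x runs from its open front (at x = -105 mm) to its back, y to its left as seen from the robot, z up. Its light grey louvred vent door closes the open front; the pin and the stay bar are on top.
- pin_seat (a point): Top of the brass pin's shoulder, on the pin's upright axis, at (-60, -20, 110) mm in the load's frame. The shoulder is a disc 20 mm across standing 10 mm above the case top; the pin, 8 mm thick with a tapered tip, stands 16 mm above the shoulder. A seated bar has its underside at this height.
- door_hinge (a point): Point on the vent door's upright hinge axis at the door's top edge, at (-105, 100, 100) mm in the load's frame. The door is 190 mm wide, 6 mm thick, top edge 100 mm above the bench, with moderate friction: it stays where it is left (about 1 N at the stay pivot moves it).
- vent_door (a joint): Opening angle of the vent door, rad: 0 is shut (door along the load's -y from the hinge); it grows as the free edge swings outward, clockwise from above, to the load's -x side. At the start the bar's second hole is on the pin (about 0.31); with the last hole on the pin it is about 0.83; end stop 1.3.
- stay_pivot (a point): Pivot of the stay bar on the door's top edge, 130 mm from the door's hinge axis and 110 mm above the bench, at the bar's underside. The bar both swivels about the upright here and tips up, freely (up to 1.2 rad); it cannot come off. Own x axis runs along the bar towards the knob, z up through the bar. From here the bar lies back over the case top.
- stay_knob (a point): Centre of the upright black knob on the bar's free end: a cylinder 20 mm across and 40 mm tall standing on the bar, its axis 185 mm from the pivot, its centre 26 mm above the bar's underside. The bar is steel, 212 mm long (it runs 15 mm past the knob's axis), 24 mm wide, 6 mm thick, 160 g.
- hole_second (a point): Centre, at the bar's underside, of the bar's second hole, 85 mm from the pivot: the one that sits on the pin at the start. The bar has four round holes of 12 mm, at 55, 85, 115 and 145 mm from the pivot. Axes as stay_pivot.
- hole_last (a point): Centre, at the bar's underside, of the bar's last hole, 145 mm from the pivot and 40 mm from the knob's axis: the one to drop over the pin. Axes as stay_pivot.
- meter_near_mid (a point): Centre of a hand multimeter lying on the bench right of the load, 180 x 88 x 38 mm. Bystander.
- driver_grip (a point): Handle of a 190 mm screwdriver lying left of the load. Bystander.
- capacitor_mid (a point): Centre of a capacitor can, 35 mm across, 48 mm tall, standing on the case top towards its back left corner. Bystander.
- reel_mid (a point): Centre of a grey reel, 66 mm across, 48 mm tall, on the left. Bystander.
- heatsink_mid (a point): Centre of a finned aluminium heat sink, 100 x 70 x 34 mm, in front of the load towards its right. Bystander.

How it is judged:
By the outcome, as a careful person would: the job done as asked, in the order asked, and still so for the second after the job is handed in, with the robot touching nothing.
It also fails if it takes over 42 s, if anything falls off the work surface, if the arm or the gripper's body presses on something with over 40 N, if the wrist force passes 120 N, or if a joint passes its speed limit or range.

## Working session

There is one attempt and no reset: what is moved stays moved. The work goes in short steps, Python scripts to look and compute and a tool call to move; the robot and the scene stay as the last step left them, time stands still between calls to the robot, and variables do not carry over. Pictures are saved under pics/ and viewed, and the job is handed in when it is done.

Besides the shell and the picture viewer there is one more tool, called after "Request:" as name(argument=value, ...), one argument or row to a line, values as JSON. move_arm: Moves the arm, as the interface text tells. Shifts and turns lie within -1 to 1; 1 stands for 500 mm of shift or 30 degrees of turn. Its arguments: {"type":"object","properties":{"moves":{"type":"array","items":{"type":"array","items":{"type":"array","items":{"type":"number"}}}}},"required":["moves"]}

```bash
ls; mkdir -p pics; python3 - <<'E'
from workcell import *
import cv2
o=get_obs();print(o)
for n in ["scene","side","wrist"]:
    c=camera(n);cv2.imwrite(f"pics/{n}0.png",c["pixels"][:,:,::-1]);print(n,c["fx"],c["cx"],c["cy"],c["extrinsics"].round(3).tolist())
E
```

```text
pics
{'clock': 0.0, 'joint_pos': array([ 1.24400090e+00,  2.41397461e-01,  3.70856204e-03,  1.33516523e+00,
       -1.32669670e-05,  1.57079663e+00]), 'joint_vel': array([-7.12757010e-04, -1.84133910e-03,  6.17701408e-05,  6.00926150e-04,
        2.11036822e-04, -9.58165628e-04]), 'tau': array([-3.55366801e-04, -3.72315431e+01,  2.52411050e+01,  1.70104927e-02,
        2.04752332e-06, -3.32028122e-06]), 'eef_pos': array([0.16031489, 0.4729654 , 0.24141468]), 'tool_rot': array([ 1.62671655e-01,  9.86679722e-01, -1.01627553e-03, -1.60827709e-04]), 'ft_force': array([ 0.31698896, -0.19243   ,  0.65868604]), 'ft_torque': array([ 0.03759238,  0.02047956, -0.02615742]), 'grip_width': 0.08571116749513215}
scene 490.381649204512 322.22684977671 234.71720158188023 [[-0.709, 0.601, -0.37, 0.966], [0.706, 0.597, -0.382, 0.524], [-0.008, -0.532, -0.847, 1.027], [0.0, 0.0, 0.0, 1.0]]
side 522.9245822841566 326.27343612445713 232.8097256726845 [[-0.985, -0.11, 0.131, 0.458], [-0.171, 0.617, -0.768, 0.866], [0.003, -0.78, -0.626, 0.726], [0.0, 0.0, 0.0, 1.0]]
wrist 339.80276706123266 317.2294182464026 244.8423286295928 [[0.321, 0.903, 0.286, 0.087], [0.947, -0.305, -0.099, 0.497], [-0.002, 0.303, -0.953, 0.373], [0.0, 0.0, 0.0, 1.0]]
```

View pics/scene0.png

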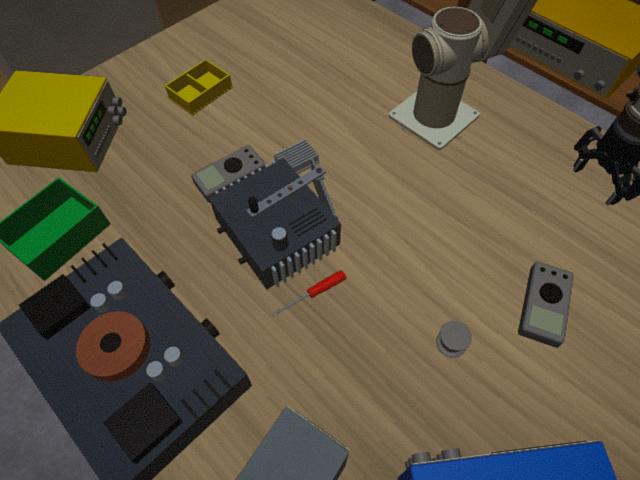

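View pics/side0.png

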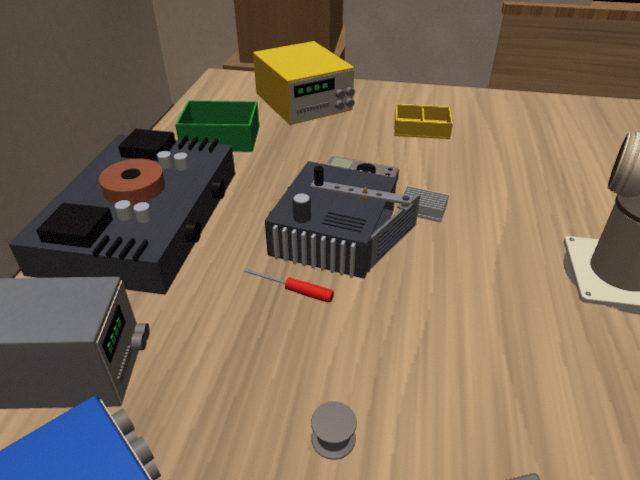

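View pics/wrist0.png

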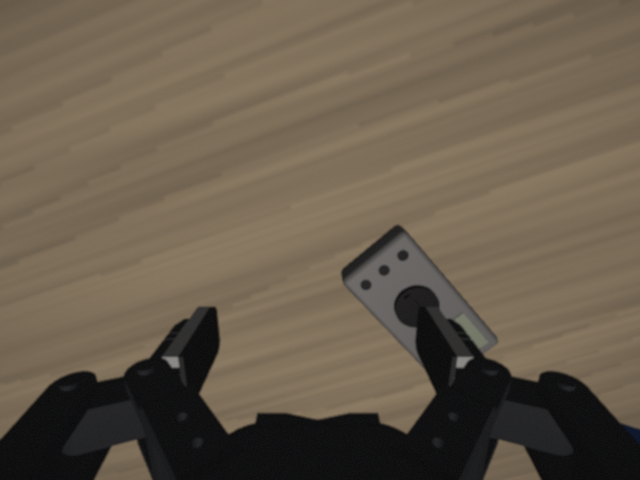

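The scene view shows the knob near (254,204), the bar running to about (322,172), and the capacitor at (279,238). In the side view the knob is near (319,176) and the brass pin near (365,192). I'll enlarge both.

```bash
cat > h.py <<'E'
from workcell import *
import cv2, numpy as np
def ray(c,u,v):
    d=np.array([(u-c["cx"])/c["fx"],(v-c["cy"])/c["fy"],1.]);E=c["extrinsics"]
    return E[:3,3],E[:3,:3]@d
def onz(c,u,v,z):
    o,d=ray(c,u,v);return o+d*(z-o[2])/d[2]
def dep(c,u,v):
    o,d=ray(c,u,v);return o+d*c["range_z"][int(round(v)),int(round(u))]
def two(c1,p1,c2,p2):
    o1,d1=ray(c1,*p1);o2,d2=ray(c2,*p2)
    A=np.stack([d1,-d2],1);s=np.linalg.lstsq(A,o2-o1,rcond=None)[0]
    a=o1+d1*s[0];b=o2+d2*s[1];return (a+b)/2,np.linalg.norm(a-b)
def crop(c,x,y,w,h,k,fn):
    im=c["pixels"][y:y+h,x:x+w,::-1];im=cv2.resize(im,None,fx=k,fy=k,interpolation=cv2.INTER_CUBIC)
    im=cv2.convertScaleAbs(im,alpha=1.5,beta=10);cv2.imwrite(fn,im)
E
python3 - <<'E'
from h import *
import pickle
s=camera("scene");d=camera("side");pickle.dump((s,d),open("c0.pkl","wb"))
crop(s,190,125,160,120,5,"pics/s1.png");crop(d,260,140,200,140,4,"pics/d1.png")
E
```

```text
(no output)
```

View pics/s1.png

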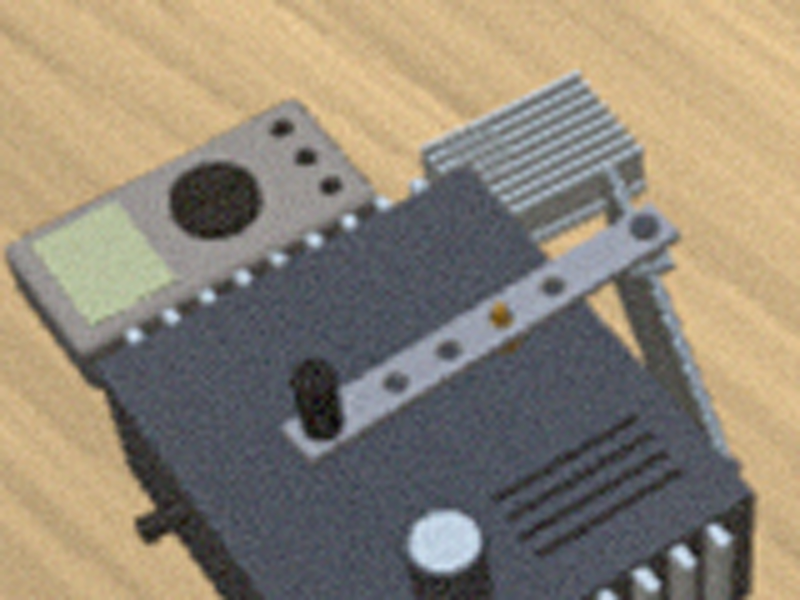

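View pics/d1.png

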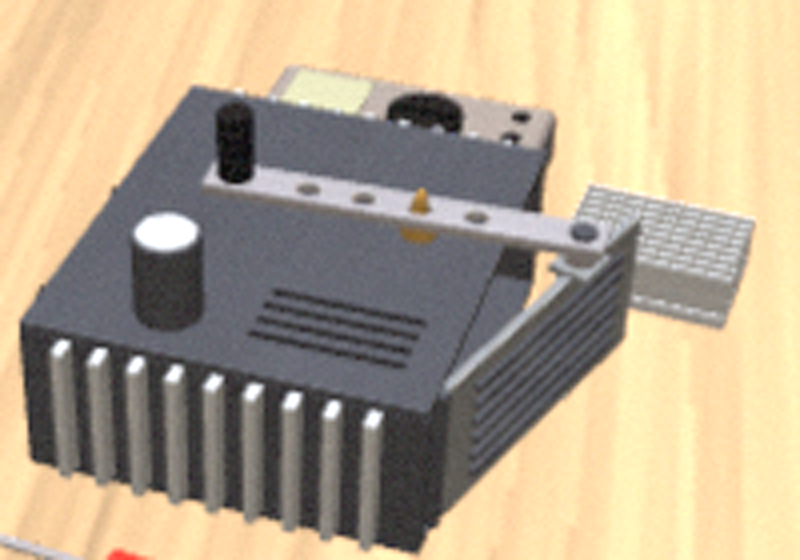

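The enlarged views show the pivot, the holes, the pin through hole 2 and the knob clearly. I'll triangulate these and check them against the given sizes.

```bash
python3 - <<'E'
from h import *
import pickle
np.set_printoptions(precision=4,suppress=True)
s,d=pickle.load(open("c0.pkl","rb"))
S=lambda u,v:(190+(u+.5)/5-.5,125+(v+.5)/5-.5)
D=lambda u,v:(260+(u+.5)/4-.5,140+(v+.5)/4-.5)
P=dict(piv=((645,225),(585,232)),h1=((553,286),(477,217)),h3=((449,350),(364,199)),h4=((397,382),(309,189)),knobtop=((313,370),(235,107)),pintip=((500,309),(422,188)),
 # case top corners: back-left?, 
 capt=((446,541),(168,231)))
for k,(a,b) in P.items():
    z=dict(knobtop=.156,pintip=.126,capt=.148).get(k,.116)
    p,e=two(s,S(*a),d,D(*b));print(k,p,'gap',round(e,4),'scene',onz(s,*S(*a),z),'side',onz(d,*D(*b),z))
# case top corners z=0.1
for k,a in dict(fr=(468,170),bk_r=(105,368),fl=(752,492)).items(): print('S',k,onz(s,*S(*a),.1))
for k,a in dict(fl=(432,408),bl=(22,322),br=(193,88),fr=(551,150)).items(): print('D',k,onz(d,*D(*a),.1))
# heatsink
for k,a in dict(a=(578,75),b=(643,150),c=(425,150),e=(537,215)).items(): print('HS',k,onz(s,*S(*a),.034))
for k,a in dict(a=(590,187),b=(753,220),c=(727,300)).items(): print('HSd',k,onz(d,*D(*a),.034))
E
```

```text
piv [ 0.4452 -0.022   0.1177] gap 0.0011 scene [ 0.4436 -0.0235  0.116 ] side [ 0.4455 -0.0237  0.116 ]
h1 [ 0.5007 -0.0274  0.1164] gap 0.0007 scene [ 0.5001 -0.0279  0.116 ] side [ 0.5009 -0.0275  0.116 ]
h3 [ 0.5601 -0.0347  0.1156] gap 0.0009 scene [ 0.5599 -0.0349  0.116 ] side [ 0.5603 -0.0336  0.116 ]
h4 [ 0.5896 -0.0376  0.1165] gap 0.0009 scene [ 0.589  -0.0383  0.116 ] side [ 0.5899 -0.0377  0.116 ]
knobtop [ 0.6293 -0.0418  0.1597] gap 0.0013 scene [ 0.6273 -0.0448  0.156 ] side [ 0.6308 -0.0469  0.156 ]
pintip [ 0.5312 -0.0297  0.1277] gap 0.0029 scene [ 0.5318 -0.0295  0.126 ] side [ 0.5306 -0.0341  0.126 ]
capt [0.6437 0.0597 0.1496] gap 0.0002 scene [0.643  0.0587 0.148 ] side [0.6443 0.0575 0.148 ]
S fr [ 0.4715 -0.1203  0.1   ]
S bk_r [ 0.6737 -0.1517  0.1   ]
S fl [0.5099 0.1123 0.1   ]
D fl [0.508  0.1102 0.1   ]
D bl [0.7144 0.0796 0.1   ]
D br [ 0.6754 -0.1527  0.1   ]
D fr [ 0.468  -0.1231  0.1   ]
HS a [ 0.3484 -0.1735  0.034 ]
HS b [ 0.3612 -0.1101  0.034 ]
HS c [ 0.443  -0.1928  0.034 ]
HS e [ 0.4317 -0.1177  0.034 ]
HSd a [ 0.4435 -0.1908  0.034 ]
HSd b [ 0.3482 -0.1728  0.034 ]
HSd c [ 0.3629 -0.0912  0.034 ]
```

The measured points fit the given geometry: hole spacing is about 30 mm, pivot to hinge is 131 mm, and the bar height is right.

| Item | Value |
|---|---|
| Load yaw | about -0.155 rad |
| Pin | about (0.530, -0.031) |
| Bar yaw | about -0.103 rad |
| Knob now | about (0.629, -0.0415) |
| Predicted final pivot | about (0.395, 0.022) |
| Predicted final bar yaw | about -0.375 rad |
| Predicted final knob | about (0.5675, -0.046) |

The heat sink ends at about y = -0.10, so it stays clear of the door. I'll move above the knob with the jaws across the bar.

Request:
move_arm(
  moves=[
    [[0.052, -0.057, 0, 0, 0, 0.05, 0], [0.052, -0.057, 0, 0, 0, 0.05, 0], [0.052, -0.057, 0, 0, 0, 0.05, 0], [0.052, -0.057, 0, 0, 0, 0.05, 0], [0.052, -0.057, 0, 0, 0, 0.05, 0], [0.052, -0.057, 0, 0, 0, 0.05, 0], [0.052, -0.057, 0, 0, 0, 0.05, 0], [0.052, -0.057, 0, 0, 0, 0.05, 0]],
  ],
)

```text
clock: 0.92
eef_pos: [0.3693, 0.2411, 0.2405]
tool_rot: [0.044, 0.999, 0.001, -0.001]
ft_force: [0.1, 0.8, 0.2]
grip_width: 0.0425
```

```bash
cat >> h.py <<'E'
from scipy.spatial.transform import Rotation as R
np.set_printoptions(precision=4,suppress=True)
def st(goal=None,yaw=None,tilt=0.):
    o=get_obs();M=R.from_quat(o["tool_rot"]).as_matrix()
    print("t",o["clock"],"p",o["eef_pos"],"w",o["grip_width"],"F",o["ft_force"],"\nq",o["joint_pos"],"y",M[:,1],"z",M[:,2])
    if goal is not None: print("shift units",(np.array(goal)-o["eef_pos"])/.5)
    if yaw is not None:
        b=np.array([np.cos(yaw),np.sin(yaw),0]);y=np.array([-b[1],b[0],0])
        z=-np.array([0,0,1.]);x=np.cross(y,z)
        G=R.from_rotvec(np.cross(b,[0,0,1])*tilt)*R.from_matrix(np.stack([x,y,z],1))
        print("turn units",np.degrees((G*R.from_matrix(M).inv()).as_rotvec())/30)
E
python3 -c "
from h import *
st([.629,-.0415,.235],-.103)"
```

```text
t 0.9167 p [0.3693 0.2411 0.2405] w 0.042530364077936256 F [0.0511 0.8278 0.1938] 
q [ 0.5772  0.1253 -0.1421  1.3038  0.0017  0.6655] y [0.0882 0.9961 0.0011] z [-0.0013  0.0012 -1.    ]
shift units [ 0.5193 -0.5652 -0.011 ]
turn units [-0.0024 -0.0025 -0.028 ]
```

Request:
move_arm(
  moves=[
    [[0.052, -0.057, 0, 0, 0, 0, 0], [0.052, -0.057, 0, 0, 0, 0, 0], [0.052, -0.057, 0, 0, 0, 0, 0], [0.052, -0.057, 0, 0, 0, 0, 0], [0.052, -0.057, 0, 0, 0, 0, 0], [0.052, -0.057, 0, 0, 0, 0, 0], [0.052, -0.057, 0, 0, 0, 0, 0], [0.052, -0.057, 0, 0, 0, 0, 0]],
  ],
)

```text
clock: 1.58
eef_pos: [0.5848, -0.0014, 0.2408]
tool_rot: [0.044, 0.999, 0.001, -0.0]
ft_force: [0.8, 1.5, 0.2]
grip_width: 0.0428
```

```bash
python3 -c "
from h import *
st([.629,-.0415,.235],-.103)"
```

```text
t 1.5833 p [ 0.5848 -0.0014  0.2408] w 0.04277596094241827 F [0.8045 1.5037 0.2067] 
q [-0.0039  0.4123  0.2431  1.4016  0.003   0.085 ] y [0.0888 0.996  0.003 ] z [ 0.0001  0.003  -1.    ]
shift units [ 0.0883 -0.0802 -0.0115]
turn units [-0.0057  0.0002 -0.027 ]
```

Request:
move_arm(
  moves=[
    [[0.05, -0.045, -0.01, 0, 0, -0.02, 0], [0.04, -0.035, 0, 0, 0, 0, 0], [0, 0, 0, 0, 0, 0, 0], [0, 0, 0, 0, 0, 0, 0]],
  ],
)

```text
clock: 1.92
eef_pos: [0.6355, -0.0522, 0.2319]
tool_rot: [0.055, 0.998, 0.001, -0.0]
ft_force: [-0.3, -0.3, -0.6]
grip_width: 0.0426
```

```bash
python3 -c "
from h import *
st([.629,-.0415,.136],-.103)
c=camera('wrist');cv2.imwrite('pics/w1.png',c['pixels'][:,:,::-1])
import pickle;pickle.dump(c,open('cw.pkl','wb'))"
```

```text
t 1.9167 p [ 0.6355 -0.0522  0.2319] w 0.04256941426624122 F [-0.3184 -0.2746 -0.6283] 
q [-0.0825  0.5283  0.4031  1.4464  0.0013  0.0281] y [0.1103 0.9939 0.0012] z [-0.0008  0.0013 -1.    ]
shift units [-0.013   0.0213 -0.1917]
turn units [-0.0025 -0.0015  0.0145]
```

View pics/w1.png

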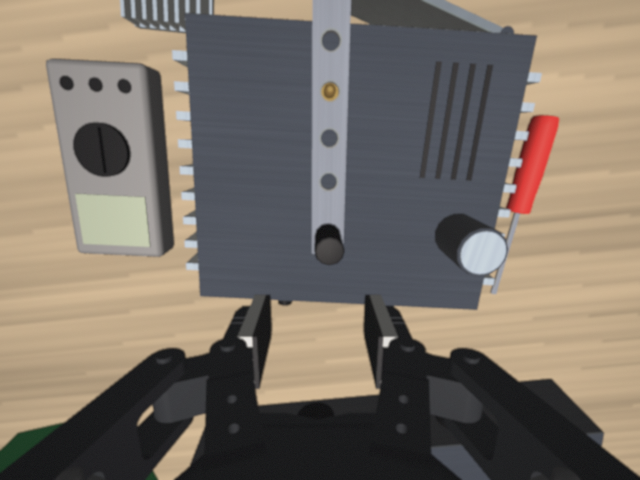

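The wrist view shows the knob top at (329,250), the pin at (330,91), and holes at (330,40), (329,138) and (328,181). I'll check these against the other two cameras.

```bash
python3 -c "
from h import *
import pickle
c=pickle.load(open('cw.pkl','rb'))
print(c['extrinsics'])
for n,u,v,z in [('knob',329,250,.156),('pintip',330,91,.126),('h1',330,40,.116),('h3',329,138,.116),('h4',328,181,.116),('cap',482,252,.148)]: print(n,onz(c,u,v,z),dep(c,u,v))
"
```

```text
[[ 0.1103  0.9475  0.3001  0.5583]
 [ 0.9939 -0.1055 -0.0323 -0.0444]
 [ 0.001   0.3018 -0.9534  0.3635]
 [ 0.      0.      0.      1.    ]]
knob [ 0.6279 -0.0443  0.156 ] [ 0.6277 -0.0443  0.1565]
pintip [ 0.5311 -0.0329  0.126 ] [ 0.531  -0.0328  0.1249]
h1 [ 0.5001 -0.0294  0.116 ] [ 0.4963 -0.0284  0.0999]
h3 [ 0.5597 -0.036   0.116 ] [ 0.5598 -0.0355  0.0994]
h4 [ 0.589  -0.0397  0.116 ] [ 0.5911 -0.0394  0.0991]
cap [0.6433 0.0575 0.148 ] [0.6431 0.0572 0.1486]
```

Request:
move_arm(
  moves=[
    [[-0.014, 0.018, 0, 0, 0, 0.01, 0], [0, 0, -0.04, 0, 0, 0, 0], [0, 0, -0.04, 0, 0, 0, 0], [0, 0, -0.04, 0, 0, 0, 0], [0, 0, -0.02, 0, 0, 0, 0], [0, 0, 0, 0, 0, 0, 0]],
  ],
)

```text
clock: 2.47
eef_pos: [0.6241, -0.0365, 0.1625]
tool_rot: [0.049, 0.999, 0.001, 0.001]
ft_force: [-1.2, 0.1, -0.6]
grip_width: 0.0426
```

```bash
python3 -c "
from h import *
st([.6285,-.0432,.136],-.103)"
```

```text
t 2.4667 p [ 0.6241 -0.0365  0.1625] w 0.0426146687613603 F [-1.2193  0.0655 -0.5751] 
q [-0.0593  0.5288  0.223   1.2634  0.002   0.0381] y [0.0972 0.9953 0.0021] z [ 0.0017  0.0019 -1.    ]
shift units [ 0.0089 -0.0135 -0.0531]
turn units [-0.0037  0.0032 -0.0107]
```

Request:
move_arm(
  moves=[
    [[0.008, -0.012, 0, 0, 0, -0.01, 0], [0, 0, 0, 0, 0, 0, 0], [0, 0, -0.03, 0, 0, 0, 0], [0, 0, -0.01, 0, 0, 0, 0], [0, 0, 0, 0, 0, 0, 0]],
  ],
)

```text
clock: 2.88
eef_pos: [0.629, -0.0401, 0.1476]
tool_rot: [0.049, 0.999, 0.001, 0.004]
ft_force: [-0.2, -0.5, 0.4]
grip_width: 0.0423
```

```bash
python3 -c "
from h import *
st([.6285,-.0432,.136],-.103)"
```

```text
t 2.8833 p [ 0.629  -0.0401  0.1476] w 0.042324257344940164 F [-0.183  -0.489   0.3903] 
q [-0.0647  0.5434  0.2074  1.2269  0.0023  0.0342] y [0.0987 0.9951 0.0026] z [ 0.0081  0.0018 -1.    ]
shift units [-0.0011 -0.0062 -0.0232]
turn units [-0.0035  0.0154 -0.0079]
```

Request:
move_arm(
  moves=[
    [[0, -0.006, -0.012, 0, 0.015, 0, 0], [0, 0, -0.012, 0, 0, 0, 0], [0, 0, 0, 0, 0, 0, 0]],
  ],
)

```text
clock: 3.13
eef_pos: [0.6303, -0.0434, 0.1374]
tool_rot: [0.049, 0.999, 0.001, 0.002]
ft_force: [-0.6, -0.9, -0.8]
grip_width: 0.0426
```

```bash
python3 -c "
from h import *
st([.6285,-.0432,.136],-.103)
c=camera('side');crop(c,240,100,240,180,3,'pics/d2.png')
c=camera('wrist');cv2.imwrite('pics/w2.png',c['pixels'][:,:,::-1])"
```

```text
t 3.1333 p [ 0.6303 -0.0434  0.1374] w 0.04261225640892268 F [-0.6114 -0.8806 -0.7838] 
q [-0.0697  0.5567  0.2026  1.2134  0.0018  0.0292] y [0.0987 0.9951 0.0019] z [ 0.0034  0.0016 -1.    ]
shift units [-0.0037  0.0005 -0.0028]
turn units [-0.003   0.0066 -0.0079]
```

View pics/d2.png

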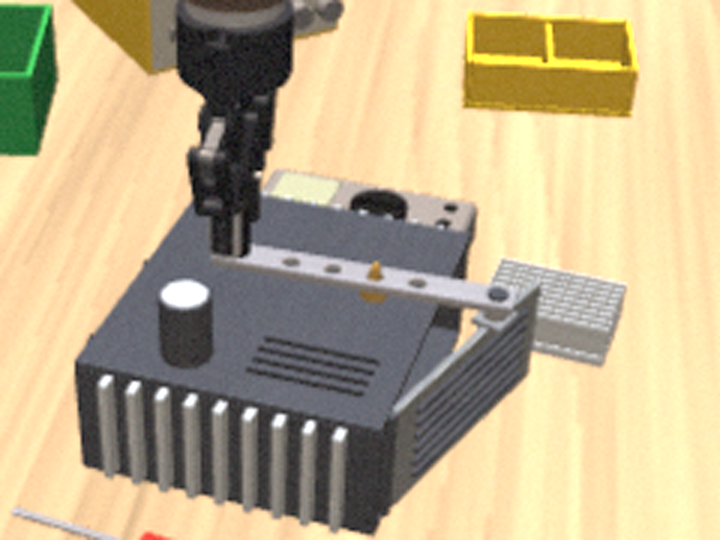

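View pics/w2.png

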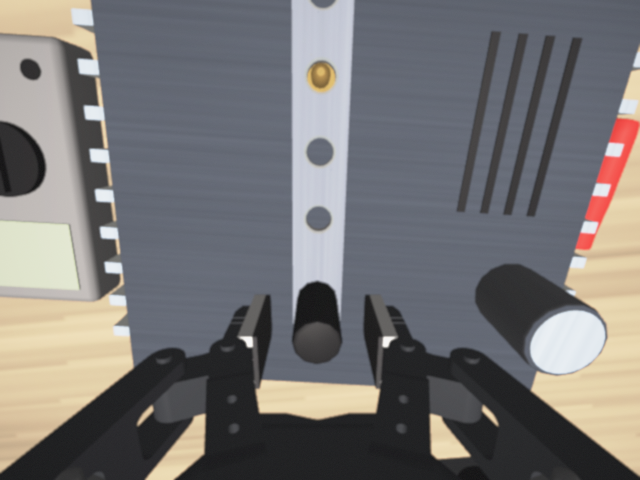

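The knob, at (317,320), sits centred between the pads at (262,325) and (372,325). The tips are just above the bar. I'll close the gripper.

Request:
move_arm(
  moves=[
    [[-0.004, 0, 0, 0, 0, 0, 1], [0, 0, 0, 0, 0, 0, 1], [0, 0, 0, 0, 0, 0, 1], [0, 0, 0, 0, 0, 0, 1], [0, 0, 0, 0, 0, 0, 1]],
  ],
)

```text
clock: 3.65
eef_pos: [0.6288, -0.0436, 0.1391]
tool_rot: [0.05, 0.999, 0.001, 0.003]
ft_force: [0.2, 0.7, -1.4]
grip_width: 0.0182
```

```bash
python3 -c "
from h import *
st([.6285,-.0432,.136],-.103)"
```

```text
t 3.65 p [ 0.6288 -0.0436  0.1391] w 0.018154326000305678 F [ 0.1966  0.6614 -1.3952] 
q [-0.0701  0.5508  0.1971  1.2116  0.0017  0.029 ] y [0.0989 0.9951 0.0019] z [ 0.0056  0.0013 -1.    ]
shift units [-0.0006  0.0008 -0.0061]
turn units [-0.0025  0.0107 -0.0075]
```

The grip is on, at 18 mm width. Now I'll lift the bar along its arc about the pivot, tilting the tool with it.

Request:
move_arm(
  moves=[
    [[-0.003, 0, 0.017, -0.01, -0.09, 0, 1], [-0.004, 0, 0.017, -0.01, -0.09, 0, 1], [-0.005, 0, 0.017, -0.01, -0.09, 0, 1], [-0.005, 0.001, 0.017, -0.01, -0.09, 0, 1], [-0.006, 0.001, 0.017, -0.01, -0.09, 0, 1], [-0.007, 0.001, 0.017, -0.01, -0.09, 0, 1], [0, 0, 0, 0, 0, 0, 1]],
  ],
)

```text
clock: 4.23
eef_pos: [0.6123, -0.0416, 0.1899]
tool_rot: [0.049, 0.988, -0.008, 0.148]
ft_force: [-1.1, -0.3, -0.6]
grip_width: 0.0182
```

```bash
cat >> h.py <<'E'
def kin(hinge=(.5037,.094),pin=(.5305,-.0315),th=-.155):
    # from door angle -> target TCP for a given door angle & tilt
    pass
def target(door,tilt,lift=.029,along=.185,hinge=(.5037,.094),pin=(.5305,-.0315),th=-.155):
    a=th-np.pi/2-door
    piv=np.array(hinge)+.13*np.array([np.cos(a),np.sin(a)])
    v=np.array(pin)-piv;yaw=np.arctan2(v[1],v[0])
    r=along*np.cos(tilt)-lift*np.sin(tilt);h=along*np.sin(tilt)+lift*np.cos(tilt)
    p=np.r_[piv+r*np.array([np.cos(yaw),np.sin(yaw)]),.110+h]
    return p,yaw,np.hypot(*v)
E
python3 -c "
from h import *
for d in [.31,.5,.7,.83]:print(d,target(d,.28))
p,y,_=target(.31,.28)
st(p,y,.28)
c=camera('side');crop(c,240,100,240,180,3,'pics/d3.png')"
```

```text
0.31 (array([ 0.6142, -0.0406,  0.189 ]), np.float64(-0.10889474854899697), np.float64(0.08560199994582995))
0.5 (array([ 0.5906, -0.0442,  0.189 ]), np.float64(-0.20830861565223333), np.float64(0.1083326253423326))
0.7 (array([ 0.5672, -0.0433,  0.189 ]), np.float64(-0.31133949171392045), np.float64(0.13120186801585085))
0.83 (array([ 0.5532, -0.0405,  0.189 ]), np.float64(-0.37780895710632706), np.float64(0.14537815001448337))
t 4.2333 p [ 0.6123 -0.0416  0.1899] w 0.01821249253660385 F [-1.1308 -0.3329 -0.5814] 
q [-0.0622  0.2793 -0.1297  0.8643 -0.0117  0.0347] y [ 0.0987  0.9951 -0.001 ] z [ 0.2917 -0.0299 -0.956 ]
shift units [ 0.0037  0.0018 -0.0019]
turn units [ 0.0055  0.0333 -0.0192]
```

View pics/d3.png

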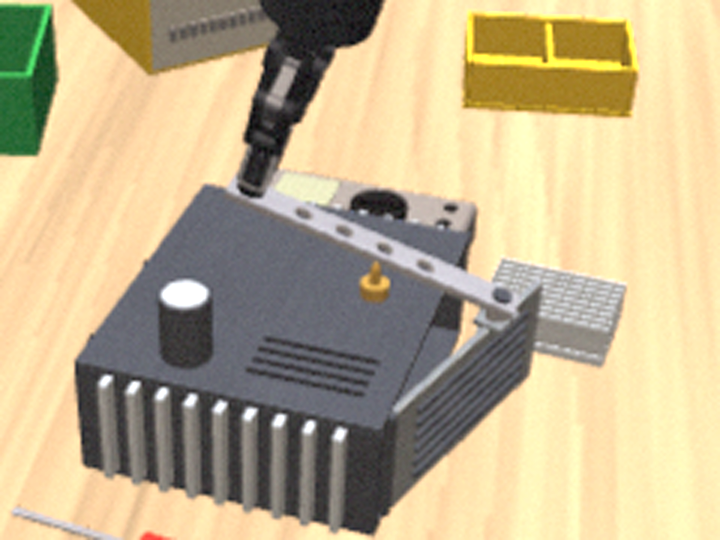

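The bar is clear of the pin: in the crop the pin tip, near (375,265), stands free below the raised bar. Next I'll push the door open.

Request:
move_arm(
  moves=[
    [[-0.013, -0.001, 0, 0, 0, -0.055, 1], [-0.013, -0.001, 0, 0, 0, -0.055, 1], [-0.013, -0.001, 0, 0, 0, -0.055, 1], [-0.013, -0.001, 0, 0, 0, -0.055, 1], [-0.013, 0, 0, 0, 0, -0.055, 1], [-0.013, 0.001, 0, 0, 0, -0.055, 1], [0, 0, 0, 0, 0, 0, 1]],
  ],
)

```text
clock: 4.87
eef_pos: [0.576, -0.0465, 0.1879]
tool_rot: [0.137, 0.98, -0.025, 0.142]
ft_force: [-2.1, 0.2, -0.7]
grip_width: 0.0181
```

```bash
python3 -c "
from h import *
p,y,_=target(.83,.28)
st(p,y,.28)"
```

```text
t 4.8667 p [ 0.576  -0.0465  0.1879] w 0.018058385785549688 F [-2.1474  0.1732 -0.6626] 
q [-0.0423  0.2246 -0.2054  0.8614 -0.0756  0.2257] y [ 0.2763  0.961  -0.0091] z [ 0.2715 -0.0871 -0.9585]
shift units [-0.0455  0.012   0.0022]
turn units [ 0.0219  0.0108 -0.1869]
```

Request:
move_arm(
  moves=[
    [[-0.012, 0.003, 0.001, 0.005, 0.003, -0.05, 1], [-0.012, 0.003, 0.001, 0.005, 0.003, -0.05, 1], [-0.012, 0.003, 0, 0.005, 0.003, -0.05, 1], [-0.009, 0.003, 0, 0.005, 0, -0.04, 1], [0, 0, 0, 0, 0, 0, 1], [0, 0, 0, 0, 0, 0, 1]],
  ],
)

```text
clock: 5.37
eef_pos: [0.5551, -0.0423, 0.1855]
tool_rot: [0.186, 0.973, -0.029, 0.132]
ft_force: [-0.4, -1.5, 0.2]
grip_width: 0.0183
```

```bash
python3 -c "
from h import *
import pickle
p,y,_=target(.83,.28)
st(p,y,.28)
c=camera('side');crop(c,240,100,240,180,3,'pics/d4.png')
e=camera('scene');crop(e,190,105,200,150,4,'pics/s4.png')
w=camera('wrist');cv2.imwrite('pics/w4.png',w['pixels'][:,:,::-1])
pickle.dump((e,c,w),open('c4.pkl','wb'))"
```

```text
t 5.3667 p [ 0.5551 -0.0423  0.1855] w 0.018303093581086928 F [-0.4188 -1.4877  0.1649] 
q [-0.0232  0.2034 -0.2337  0.8805 -0.1007  0.3416] y [ 0.3698  0.9291 -0.0078] z [ 0.2468 -0.1063 -0.9632]
shift units [-0.0039  0.0036  0.007 ]
turn units [ 0.0082 -0.0198  0.0019]
```

View pics/d4.png

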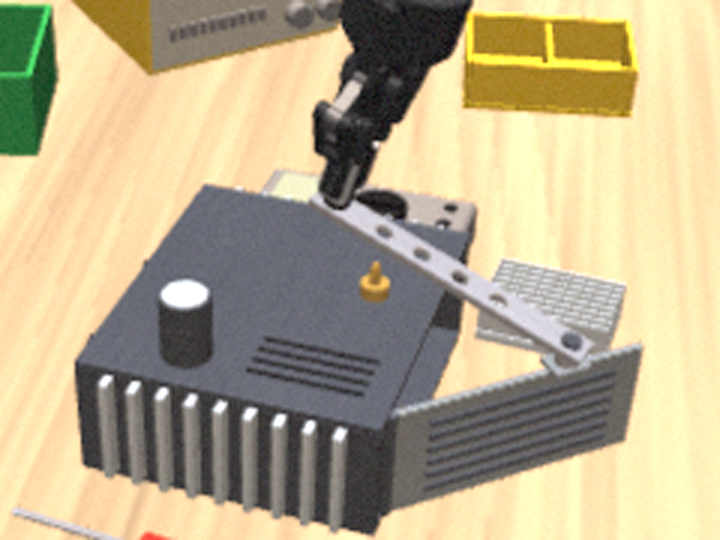

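View pics/s4.png

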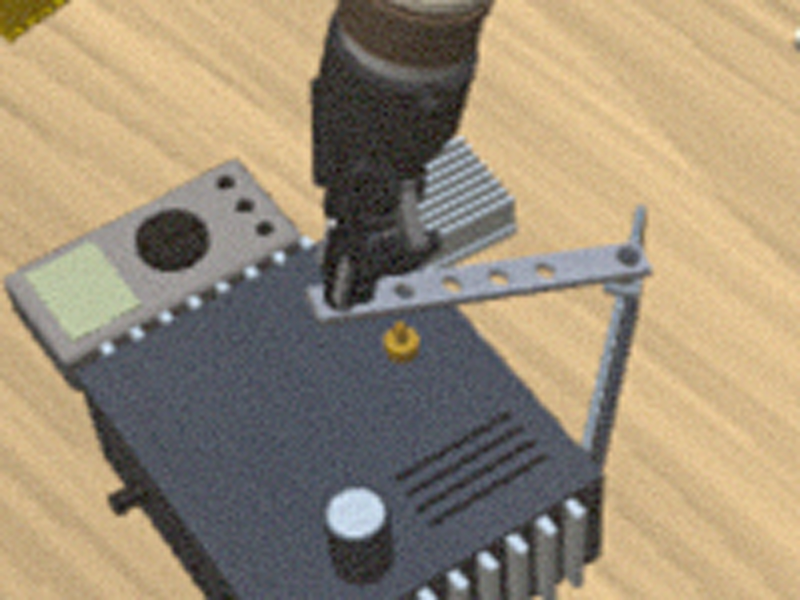

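View pics/w4.png

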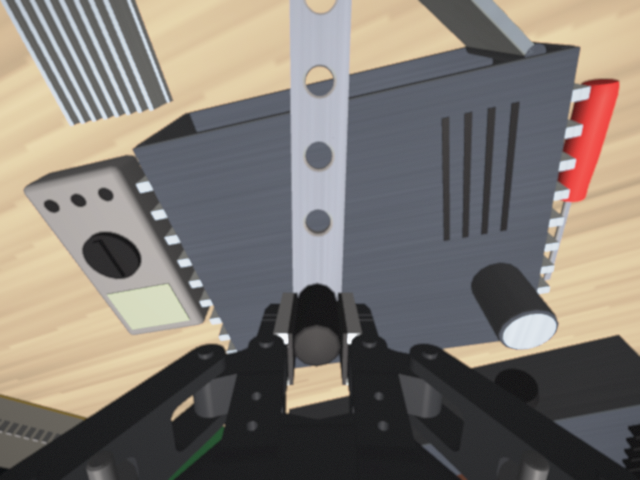

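The bar is still held high, with the door now wide open. In the side crop the pin tip is at (375,264), the last hole at (384,231) and the pivot at (572,341). In the scene crop they are at (401,325), (404,290) and (629,256). I'll measure these for the final alignment.

```bash
python3 - <<'E'
from h import *
import pickle
s,d,w=pickle.load(open("c4.pkl","rb"))
S=lambda u,v:(190+(u+.5)/4-.5,105+(v+.5)/4-.5)
D=lambda u,v:(240+(u+.5)/3-.5,100+(v+.5)/3-.5)
for k,a,b in [('pintip',(401,325),(375,264)),('shoulder',(402,341),(375,285)),('h4',(404,290),(384,231)),('h3',(452,282),(421,254)),('h2',(498,275),(459,277)),('h1',(545,268),(497,300)),('piv',(629,256),(572,341))]:
    print(k,*two(s,S(*a),d,D(*b)))
print('piv on .116',onz(s,*S(629,256),.116),onz(d,*D(572,341),.116))
print('tip on .126',onz(s,*S(401,323),.126),onz(d,*D(375,263),.126))
print('sh on .110',onz(s,*S(402,341),.110),onz(d,*D(375,285),.110))
E
```

```text
pintip [ 0.5309 -0.0296  0.1266] 0.0005344516912926308
shoulder [ 0.5299 -0.0315  0.1082] 0.001168455655138627
h4 [ 0.526  -0.0298  0.1539] 0.0009576609152372452
h3 [ 0.4991 -0.0191  0.1459] 0.002044730968349476
h2 [ 0.4722 -0.0091  0.1374] 0.002193582653359715
h1 [0.4456 0.0028 0.1304] 0.002713545593022262
piv [0.3954 0.0238 0.1178] 0.0007188528341396547
piv on .116 [0.3938 0.0225 0.116 ] [0.3955 0.0217 0.116 ]
tip on .126 [ 0.5293 -0.0312  0.126 ] [ 0.5312 -0.0313  0.126 ]
sh on .110 [ 0.5302 -0.0309  0.11  ] [ 0.5301 -0.0282  0.11  ]
```

The pivot-to-pin distance measures 145.5 mm against 145 needed, and the bar lies about 1 mm to the right. I'll lower to just above the pin tip while correcting that.

```bash
python3 -c "
from h import *
for t in (.15,.1,0):
  p,y,_=target(.83,t,pin=(.5303,-.031)); print(t,p); st(p,y,t)"
```

```text
0.15 [ 0.5615 -0.0433  0.1663]
t 5.5167 p [ 0.5551 -0.0424  0.1856] w 0.018586852310395273 F [-1.0663 -1.1644 -1.4608] 
q [-0.0233  0.2029 -0.2341  0.8801 -0.1008  0.3421] y [ 0.3703  0.9289 -0.0076] z [ 0.2473 -0.1064 -0.9631]
shift units [ 0.0129 -0.0019 -0.0386]
turn units [0.0996 0.2122 0.0071]
0.1 [ 0.564  -0.0443  0.1573]
t 5.5167 p [ 0.5551 -0.0424  0.1856] w 0.018586852310395273 F [-1.0663 -1.1644 -1.4608] 
q [-0.0233  0.2029 -0.2341  0.8801 -0.1008  0.3421] y [ 0.3703  0.9289 -0.0076] z [ 0.2473 -0.1064 -0.9631]
shift units [ 0.0177 -0.0038 -0.0566]
turn units [0.1347 0.301  0.0068]
0 [ 0.5675 -0.0457  0.139 ]
t 5.5167 p [ 0.5551 -0.0424  0.1856] w 0.018586852310395273 F [-1.0663 -1.1644 -1.4608] 
q [-0.0233  0.2029 -0.2341  0.8801 -0.1008  0.3421] y [ 0.3703  0.9289 -0.0076] z [ 0.2473 -0.1064 -0.9631]
shift units [ 0.0248 -0.0066 -0.0932]
turn units [0.205  0.4785 0.006 ]
```

Request:
move_arm(
  moves=[
    [[0.004, -0.0005, -0.012, 0.033, 0.07, 0.002, 1], [0.004, -0.0005, -0.012, 0.033, 0.07, 0.002, 1], [0.004, -0.0005, -0.012, 0.033, 0.07, 0.002, 1], [0, 0, 0, 0, 0, 0, 1], [0, 0, 0, 0, 0, 0, 1]],
  ],
)

```text
clock: 5.93
eef_pos: [0.5619, -0.044, 0.1661]
tool_rot: [0.185, 0.98, -0.014, 0.072]
ft_force: [-2.0, -1.2, -2.2]
grip_width: 0.0184
```

```bash
python3 -c "
from h import *
import pickle
p,y,_=target(.83,.15,pin=(.5303,-.031));st(p,y,.15)
p,y,_=target(.83,0,pin=(.5303,-.031));st(p,y,0)
c=camera('side');crop(c,300,130,160,120,5,'pics/d5.png')
e=camera('scene');crop(e,230,125,160,120,5,'pics/s5.png')
w=camera('wrist');crop(w,200,0,240,360,2,'pics/w5.png')
pickle.dump((e,c,w),open('c5.pkl','wb'))"
```

```text
t 5.9333 p [ 0.5619 -0.044   0.1661] w 0.018356181994584067 F [-2.0276 -1.2395 -2.1583] 
q [-0.0536  0.3078 -0.1194  1.0047 -0.0475  0.3166] y [ 0.3649  0.931  -0.0016] z [ 0.1355 -0.0548 -0.9893]
shift units [-0.0008  0.0014  0.0004]
turn units [ 0.0005 -0.0069 -0.003 ]
t 5.9333 p [ 0.5619 -0.044   0.1661] w 0.018356181994584067 F [-2.0276 -1.2395 -2.1583] 
q [-0.0536  0.3078 -0.1194  1.0047 -0.0475  0.3166] y [ 0.3649  0.931  -0.0016] z [ 0.1355 -0.0548 -0.9893]
shift units [ 0.0111 -0.0033 -0.0543]
turn units [ 0.1052  0.2597 -0.0032]
```

View pics/d5.png

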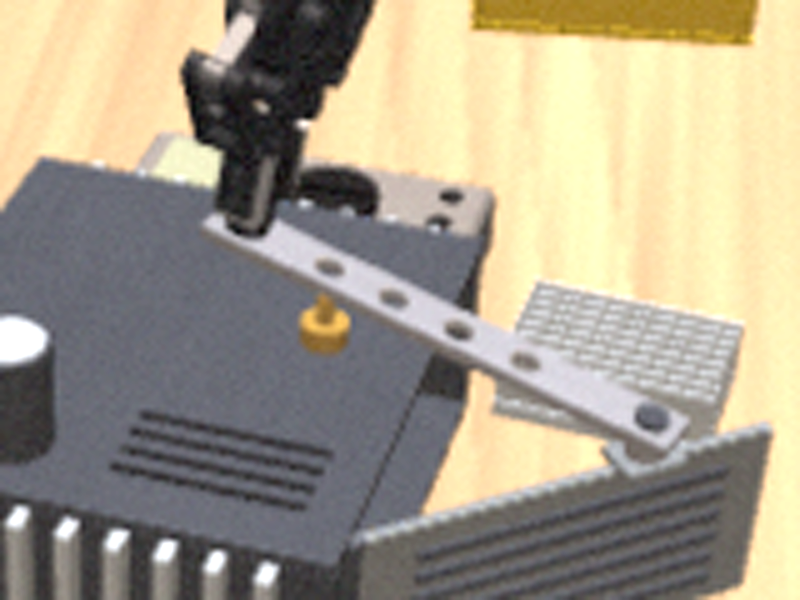

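View pics/s5.png

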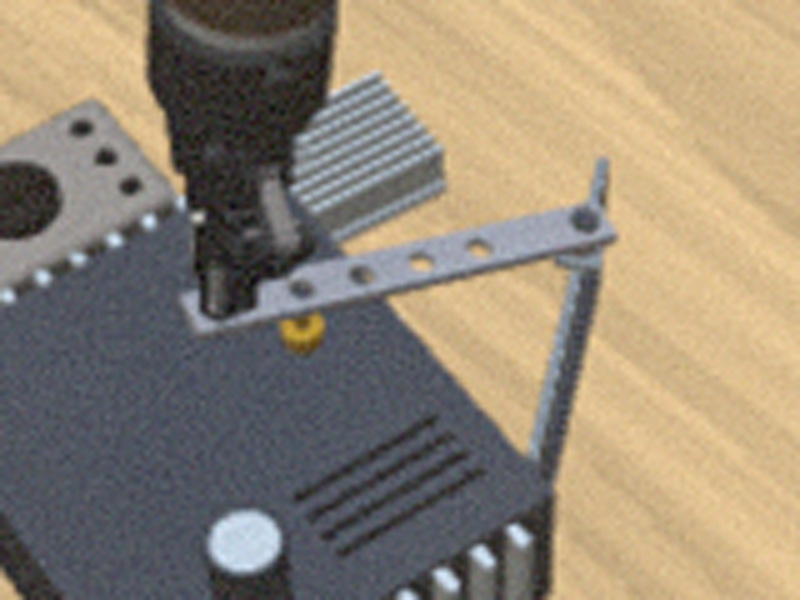

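```bash
python3 - <<'E'
from h import *
import pickle
s,d,w=pickle.load(open("c5.pkl","rb"))
S=lambda u,v:(230+(u+.5)/5-.5,125+(v+.5)/5-.5)
D=lambda u,v:(300+(u+.5)/5-.5,130+(v+.5)/5-.5)
for k,a,b in [('h4',(302,288),(330,267)),('h3',(362,274),(394,298)),('h2',(421,262),(459,331)),('h1',(480,248),(526,361)),('piv',(586,219),(653,417))]:
    print(k,*two(s,S(*a),d,D(*b)))
# holes on the bar plane by wrist cam: show
E
```

```text
h4 [ 0.5293 -0.0298  0.1383] 0.0010832947746234774
h3 [ 0.5018 -0.019   0.1335] 0.0011137535000833969
h2 [ 0.4745 -0.0081  0.128 ] 0.0007690567270313731
h1 [0.4469 0.0035 0.1246] 0.00031157657434481697
piv [0.3957 0.0238 0.1187] 0.0009587198052620819
```

View pics/w5.png

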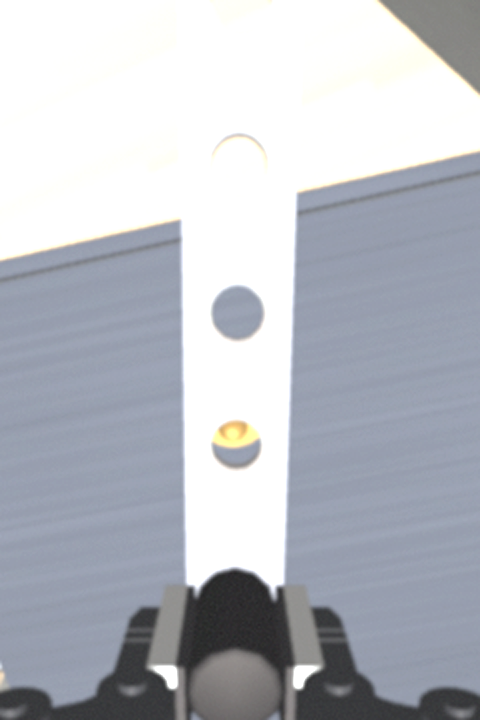

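The wrist crop shows the pin tip at (234,432) inside the last hole at (236,443), so it is aligned sideways. Triangulation predicts the hole at (0.530,-0.030) when flat, which is on the pin. I'll lower it.

Request:
move_arm(
  moves=[
    [[0.003, -0.001, -0.012, 0.023, 0.057, 0, 1], [0.003, -0.001, -0.012, 0.023, 0.057, 0, 1], [0.002, -0.001, -0.012, 0.023, 0.057, 0, 1], [0, 0, 0, 0, 0, 0, 1], [0, 0, 0, 0, 0, 0, 1]],
  ],
)

```text
clock: 6.5
eef_pos: [0.5655, -0.0449, 0.1512]
tool_rot: [0.184, 0.982, -0.005, 0.028]
ft_force: [-2.0, -0.7, -2.3]
grip_width: 0.018
```

```bash
python3 -c "
from h import *
import pickle
p,y,_=target(.83,0,pin=(.5303,-.031));st(p,y,0)
c=camera('side');crop(c,300,130,160,120,5,'pics/d6.png')
w=camera('wrist');crop(w,200,0,240,360,2,'pics/w6.png')"
```

```text
t 6.5 p [ 0.5655 -0.0449  0.1512] w 0.017953864072606334 F [-1.9923 -0.6736 -2.3408] 
q [-0.0705  0.3861 -0.0364  1.0944 -0.0168  0.2999] y [ 0.3625  0.932  -0.0001] z [ 0.0526 -0.0205 -0.9984]
shift units [ 0.004  -0.0016 -0.0245]
turn units [ 0.0394  0.1004 -0.008 ]
```

View pics/d6.png

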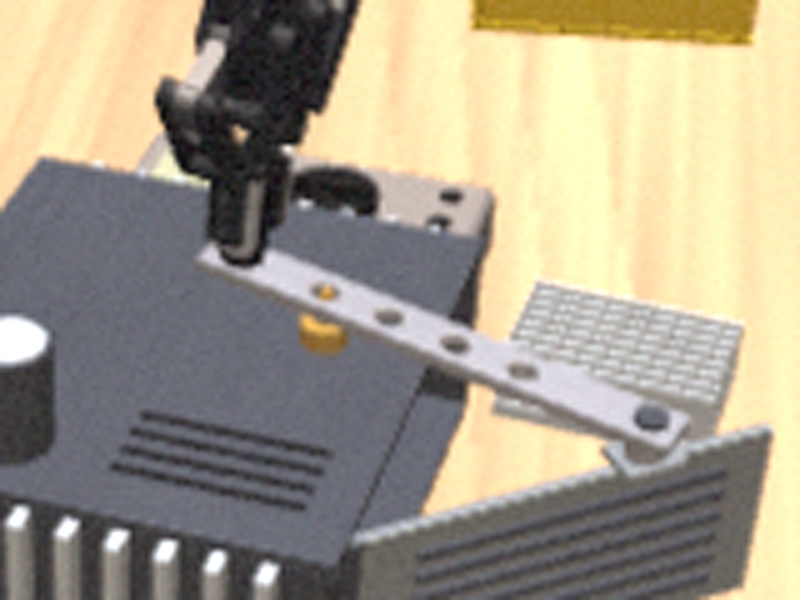

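View pics/w6.png

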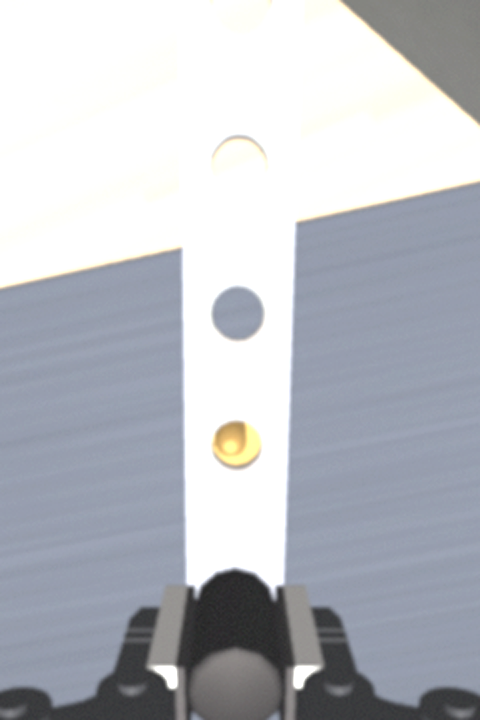

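The pin tip shows in the last hole, about 1 mm towards the right (meter) side. I'll lower the rest with a small -y nudge.

Request:
move_arm(
  moves=[
    [[0.002, -0.003, -0.005, 0.01, 0.03, -0.005, 1], [0.001, 0, -0.01, 0.012, 0.04, 0, 1], [0.001, 0, -0.01, 0.012, 0.03, 0, 1], [0, 0, 0, 0, 0, 0, 1], [0, 0, 0, 0, 0, 0, 1]],
  ],
)

```text
clock: 7.02
eef_pos: [0.5676, -0.0459, 0.1397]
tool_rot: [0.185, 0.983, -0.001, -0.0]
ft_force: [-0.3, -0.1, -2.9]
grip_width: 0.0186
```

```bash
python3 -c "
from h import *
import pickle
p,y,_=target(.83,0,pin=(.5303,-.031));st(p,y,0)
c=camera('side');crop(c,300,130,160,120,5,'pics/d7.png')
w=camera('wrist');crop(w,200,0,240,360,2,'pics/w7.png')"
```

```text
t 7.0167 p [ 0.5676 -0.0459  0.1397] w 0.01858780285644097 F [-0.3486 -0.0652 -2.9356] 
q [-0.0799  0.4386  0.0145  1.1469 -0.0017  0.2928] y [ 0.3641  0.9313 -0.0016] z [-0.0003 -0.0016 -1.    ]
shift units [-0.0001  0.0005 -0.0013]
turn units [ 0.0031 -0.0006 -0.0046]
```

View pics/d7.png

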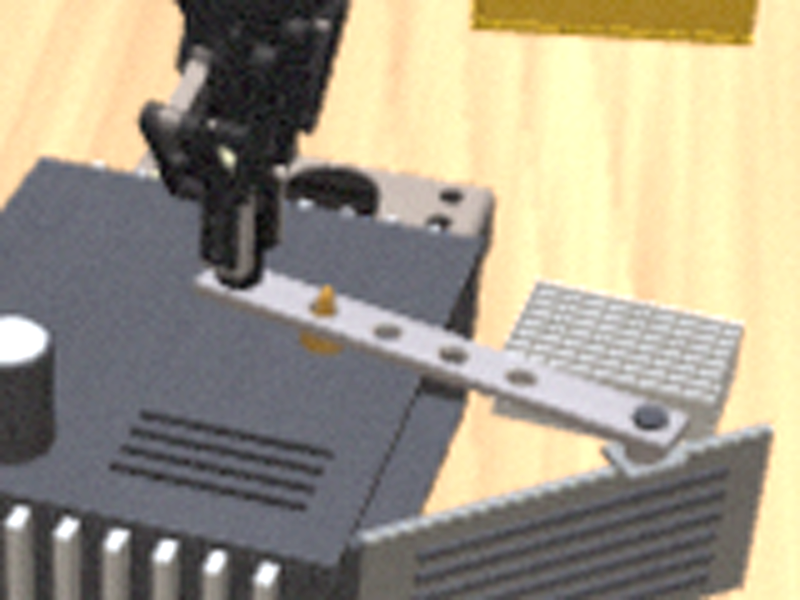

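View pics/w7.png

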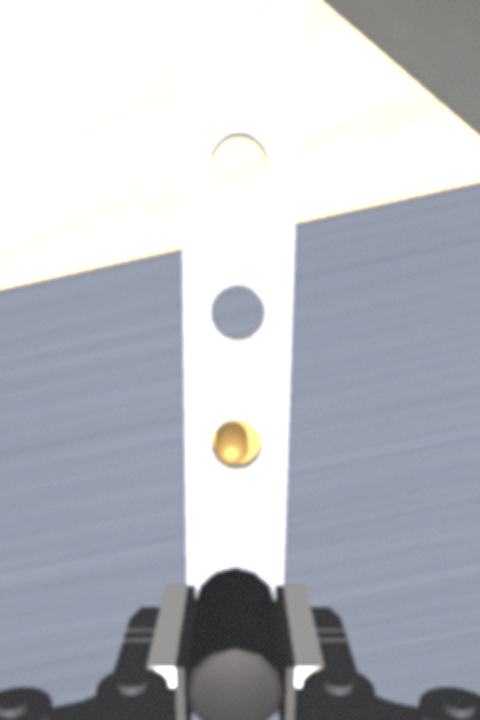

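The pin now stands through the last hole and the tool is vertical again. I'll press down slightly, then release.

Request:
move_arm(
  moves=[
    [[0, 0, -0.003, 0, 0, 0, 1], [0, 0, -0.002, 0, 0, 0, 1], [0, 0, 0, 0, 0, 0, 0], [0, 0, 0, 0, 0, 0, 0], [0, 0, 0, 0, 0, 0, 0], [0, 0, 0, 0, 0, 0, 0], [0, 0, 0, 0, 0, 0, 0]],
  ],
)

```text
clock: 7.7
eef_pos: [0.57, -0.0451, 0.1413]
tool_rot: [0.186, 0.983, 0.001, 0.004]
ft_force: [0.0, -0.2, 0.1]
grip_width: 0.0431
```

```bash
python3 -c "
from h import *
import pickle
p,y,_=target(.83,0,pin=(.5303,-.031));st(p,y,0)
c=camera('side');crop(c,300,130,160,120,5,'pics/d8.png')
w=camera('wrist');cv2.imwrite('pics/w8.png',w['pixels'][:,:,::-1])"
```

```text
t 7.7 p [ 0.57   -0.0451  0.1413] w 0.04308550811976488 F [ 0.0196 -0.2154  0.1022] 
q [-0.0792  0.4351  0.0136  1.1405  0.0004  0.2944] y [0.3649 0.931  0.003 ] z [ 0.0088 -0.0003 -1.    ]
shift units [-0.005  -0.0011 -0.0046]
turn units [ 0.0005  0.0168 -0.0029]
```

View pics/d8.png

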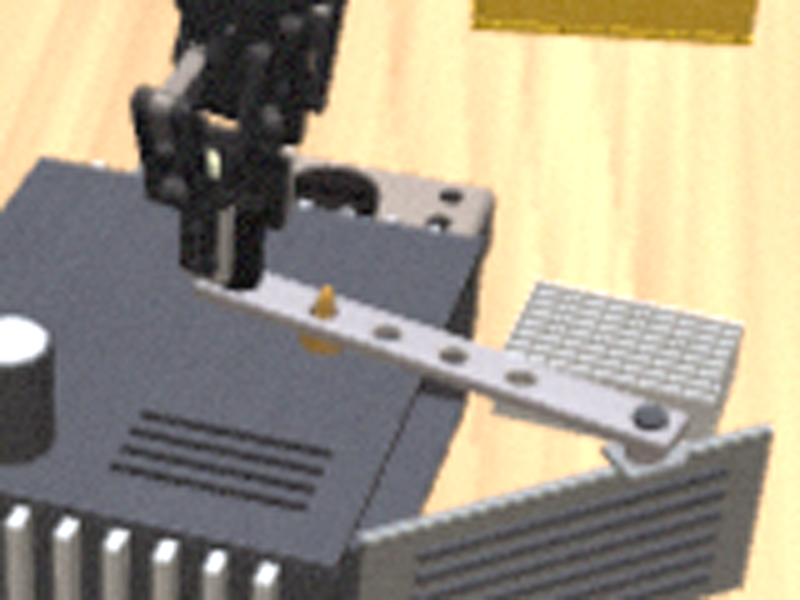

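View pics/w8.png

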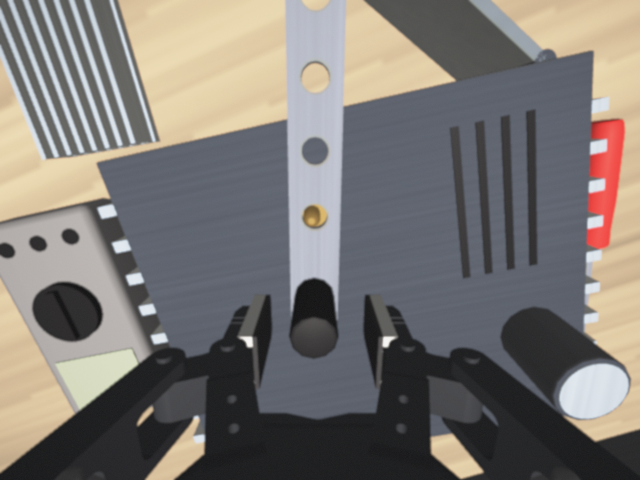

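The gripper has released and both pads, at (258,325) and (375,325), are clear of the knob at (314,320). The pin is still in the hole at (315,215). I'll retreat straight up.

Request:
move_arm(
  moves=[
    [[0, 0, 0.02, 0, 0, 0, 0], [0, 0, 0.03, 0, 0, 0, 0], [0, 0, 0.04, 0, 0, 0, 0], [0, 0, 0.06, 0, 0, 0, 0], [0, 0, 0.06, 0, 0, 0, 0], [0, 0, 0.06, 0, 0, 0, 0], [-0.01, 0, 0.04, 0, 0, 0, 0], [0, 0, 0, 0, 0, 0, 0]],
  ],
)

```text
clock: 8.47
eef_pos: [0.5609, -0.0446, 0.3047]
tool_rot: [0.186, 0.983, 0.001, 0.001]
ft_force: [1.0, -1.2, 0.1]
grip_width: 0.0432
```

```bash
python3 -c "
from h import *
import pickle
st()
c=camera('side');crop(c,240,120,200,150,4,'pics/d9.png')
e=camera('scene');crop(e,190,105,200,150,4,'pics/s9.png')
w=camera('wrist');cv2.imwrite('pics/w9.png',w['pixels'][:,:,::-1])
pickle.dump((e,c,w),open('c9.pkl','wb'))"
```

```text
t 8.4667 p [ 0.5609 -0.0446  0.3047] w 0.04321958635676496 F [ 0.9891 -1.1923  0.0907] 
q [-0.0798  0.3519  0.3181  1.534   0.0007  0.294 ] y [0.3651 0.931  0.0016] z [ 0.003   0.0005 -1.    ]
```

View pics/d9.png

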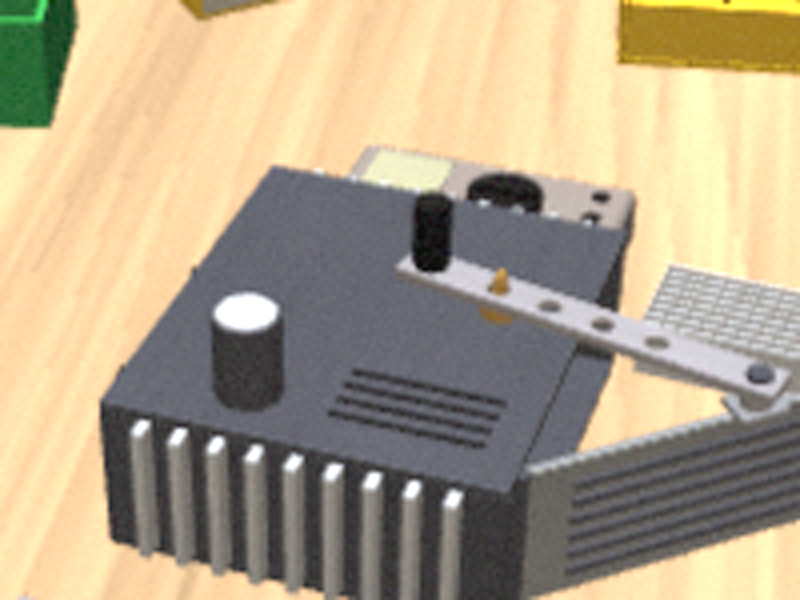

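View pics/s9.png

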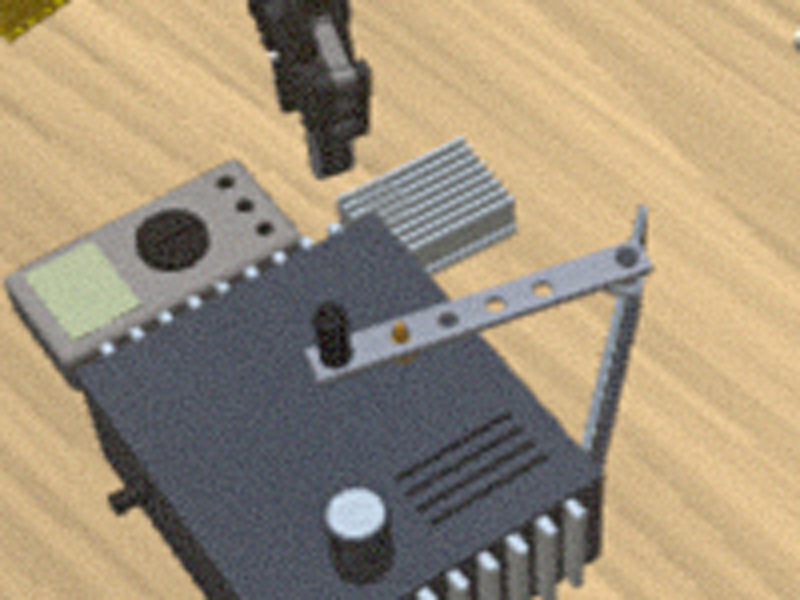

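View pics/w9.png

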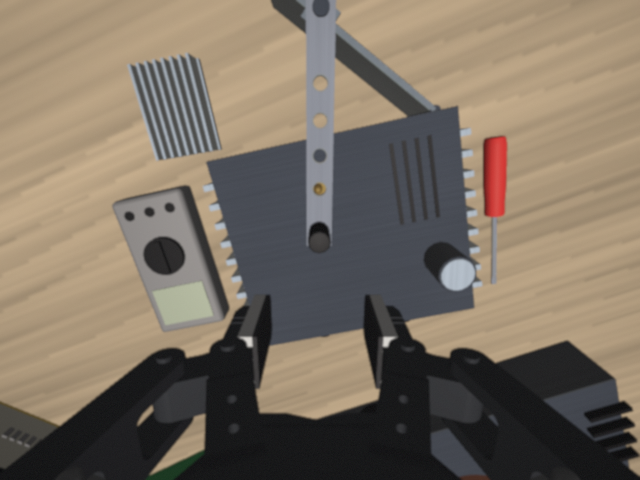

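The pin stands through the last hole, with the knob upright beside it and the bystanders where they were. One check on flatness by depth along the bar.

```bash
python3 - <<'E'
from h import *
import pickle
s,d,w=pickle.load(open("c9.pkl","rb"))
def med(c,u,v,r=2):
    return np.median([dep(c,u+i,v+j) for i in range(-r,r+1) for j in range(-r,r+1)],0)
for v in (60,102,138,172,205,215): print('wrist',v,med(w,320,v))
print('knob top',med(w,320,243)); print('pin tip',dep(w,319,188))
S=lambda u,v:(190+(u+.5)/4-.5,105+(v+.5)/4-.5)
D=lambda u,v:(240+(u+.5)/4-.5,120+(v+.5)/4-.5)
for k,a,b in [('h3',(447,320),(550,306)),('h2',(495,304),(603,325)),('h1',(542,289),(656,343)),('piv',(628,258),(760,374)),('knobtop',(330,311),(433,203))]:
    print(k,*two(s,S(*a),d,D(*b)))
E
```

```text
wrist 60 [0.4314 0.0078 0.1157]
wrist 102 [ 0.4616 -0.004   0.1156]
wrist 138 [ 0.4893 -0.0147  0.1157]
wrist 172 [ 0.517  -0.0255  0.1158]
wrist 205 [ 0.5452 -0.0365  0.1161]
wrist 215 [ 0.5542 -0.04    0.1159]
knob top [ 0.5683 -0.046   0.1561]
pin tip [ 0.5289 -0.0312  0.1255]
h3 [ 0.5037 -0.0203  0.1151] 0.00031422112008291204
h2 [ 0.4755 -0.0088  0.1149] 0.00066347703737517
h1 [0.4483 0.0032 0.1155] 0.00044733459189308573
piv [0.397  0.0246 0.1185] 0.0001674412653413344
knobtop [ 0.5676 -0.0463  0.1552] 0.003863060718470248
```

The bar top is level at 116 mm over its whole length, which means it is seated flat on the 110 mm shoulder. I'll hand it in.

```bash
python3 -c "
from workcell import *
print(get_obs()['clock']);print(job_done())"
```

```text
8.6167
the job is handed in; nothing more can be done
None
```

The vent door now stands at its widest setting, with the stay bar's last hole seated on the pin. I gripped the knob and lifted the bar off the pin. I then swung the door from about 0.31 to about 0.83 rad and lowered the bar so the last hole went over the same pin. Finally I let go, moved about 160 mm straight up, and handed in at 8.6 s.

**Last checks:**
- **Seating:** the bar's top face measured 115.6 to 116.1 mm along its length, so it lies flat on the 110 mm shoulder.
- **Pin:** its tip reads about 125.5 mm, standing out through the last hole in all three views.
- **Knob:** its top is at about 156 mm.
- **Surroundings:** the meter, heat sink, screwdriver and capacitor look undisturbed. The reel was out of the final close-ups, but the arm's path stayed well away from it.

**Forces:** readings at the end of each move never passed about 4 N.

**Disagreements:** the cameras differed by 1–3 mm, mainly in y. In the final two-camera check the pivot came out about 2.5 mm high (118.5 mm), and the two cameras' sight lines to the knob top missed each other by about 4 mm. The pin-in-hole views and the depth readings settled these.

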